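# Lock a webcam into its quick-release desk coupler

## Task

Pull the steel sleeve of the desk coupler back (down) until it catches and let go of it, then take the webcam from its parking block and push its plug foot gently into the coupler until it is fully home and the sleeve springs forward (up) again by itself and locks it. Let go, and leave the other things on the desk alone.

Things in the scene. Friction and masses are not known exactly. Their poses are not given: they have to be found in the camera images.
- dock: Desk coupler: grey square base 110 x 110 x 22 mm, fixed; origin at the centre of its underside, x, y along its sides, z up. On it stands an upright round brass head: bore 18 mm, mouth flared by 1 mm, 74 mm (82 at most) above the desk. Round it a steel sleeve 36 mm across, blue band at its foot; forward (up) it spans from 34 mm to 4 mm below the mouth; fingers fit all round it.
- dock_top (a point): Centre of the base's upper face. The head's rest place is not measured: up to 7 mm off this point along the base's x and as much along its y, and 0 to 8 mm higher than drawn; it differs each time. The head floats level on springs, 1 N per mm off its rest place (8 mm at most) and returns when freed, so closing the fingers on the sleeve shows by the side force where it belongs.
- sleeve (a joint): The steel sleeve, m: 0 = forward (up, locked); grows as it is pulled back (down) to its stop at 0.010. Spring 3 N at the start, 7 N at the stop. Pulled to 0.009 or more it catches and, let go, stays back at about 0.007. Pushing the plug home trips it and it springs to 0. While it is forward, dogs inside the bore block the plug.
- park: Parking block, grey, 80 x 80 x 40 mm, fixed, origin at the centre of its underside; the webcam's plug hangs in its 20 mm hole, flange on the block's top.
- camera: Webcam on a steel plug foot, loose, 0.11 to 0.18 kg, 100 mm tall, upright. Origin at the centre of the plug's lower tip, z up along it, lens towards -x. Plug 16.8 mm across, tip tapered to 14.4 mm over 3 mm, waist 9 mm across at 8 to 16 mm. Dark flange 30 mm across at 36 to 42 mm. White body 30 (x) x 34 (y) x 50 mm from 50 to 100 mm: grip here.
- camera_grip (a point): Point on the webcam's axis in its white body, 78 mm above the plug tip. Plug home: flange on the coupler's mouth, so tip 38 to 46 mm above the desk as the head stands; the lock snaps in 1 mm before, then it may rise 1 mm. A spring pin resists over the last 20 mm with 3 to 6 N, plus bumps of some N at the dogs. More than 35 N between webcam and coupler harms it.
- mouse: Black mouse, 100 (x) x 58 (y) x 32 mm, loose; leave alone. Origin centre of underside.
- cup: White lidded cup, 77 mm wide, 149 mm tall with its orange tab, loose; leave alone. Origin centre of underside.
- phone: Black phone, 150 (x) x 72 (y) x 9 mm, flat, loose; leave alone. Origin centre of underside.
- notes: Yellow block of note paper, 76 x 76 x 24 mm, loose; leave alone. Origin centre of underside.
Mind the look-alikes: they are no part of the job. There is more than one size of the camera; the one meant has the size given above. What is shaped like the dock but purple is not meant.

How it is judged:
On the way, in this order (a step that is already met when the one before it is completed fails the run):
1. the sleeve has been pulled back until it caught, and stays back with the fingers off the coupler (value of joint sleeve above 0.0045 m and contact force between the fingers and dock below 0.1 N), for 0.2 s.
2. the plug is in the mouth of the coupler while the sleeve is still back (value of joint sleeve above 0.0045 m and horizontal distance between camera and dock below 0.015 m and z of camera in the frame of dock below 0.072 m), for 0.04 s.
At the end, for the whole second after the job is handed in: The webcam stands upright (within 0.1 rad), at rest and released in the coupler, its plug tip 35 to 49 mm above the dock's underside and within 15 mm of the dock's axis, and the sleeve is forward again (joint below 2 mm) (value of joint sleeve below 0.002 m and z of camera in the frame of dock between 0.035 and 0.049 m and horizontal distance between camera and dock below 0.015 m and angle between camera's own z axis and vertical below 0.1 rad and linear speed of camera below 0.02 m/s); the robot touches nothing.
It fails at once if the webcam is pressed against the coupler with more than 35 N (contact force between camera and dock above 35 N).
It fails at once if the mouse, cup, phone or note pad is shifted by more than 20 mm, or the cup tipped (distance of any of mouse, cup, phone, notes from where it was at the start of the episode above 0.02 m or angle between cup's own z axis and vertical above 0.3 rad).
It also fails if it takes over 58 s, if anything falls off the work surface, if the arm or the gripper's body presses on something with over 40 N, if the wrist force passes 120 N, or if a joint passes its speed limit or range.

## Robot

A 6-joint arm with a two-finger parallel gripper is mounted at the origin on the work surface. World frame = base frame: x ahead of the robot, y to its left, z up, the work surface at z = 0. Lengths are in m, angles in rad, forces in N, time in s.
With the tool pointing down it reaches from about 0.35 to 0.775 m from the base axis. Payload 7.3 kg.
Tool frame: the origin (TCP) lies at the very end of the fingers, on their centre line; the grasp point (between the pads) lies 19 mm behind it (robot.hold_point_z is the distance from the TCP to the grasp point, in m); z points along the fingers, y is the direction in which the jaws open and shut (so a half turn about z gives the same grasp; the last joint's range is limited). The gripper opens to 92 mm and grips with 3 to 60 N. Pads are 19 mm wide; open, the fingers measure 130 mm over their backs; the gripper's body (75 mm by 190 mm) begins 47 mm behind the grasp point.
Start: joints at [-1.421, 0.342, 1.524, -0, 1.275, -0.146], TCP at [0.153, -0.502, 0.227] pointing down, gripper open.
Joint ranges: [-2.53, 2.53], [-0.77, 2.02], [0.04, 2.7], [-1, 4.14], [0.28, 2.66], [-3.11, 3.11]. Speed limits (rad/s): [2.57, 2.57, 3.14, 3.14, 3.14, 3.14].

## Interface

Orientations are given as [roll, pitch, yaw] about the fixed x, y, z axes, in that order (R = Rz(yaw) Ry(pitch) Rx(roll)).
In Python, from cell import monitor, viewer, robot gives the robot as it stands.
- The arm moves only by the tool move_arm, never from a script. Its argument "deltas" is a list of rows, each an object of numbers: "x", "y", "z": the shift along the tool's x, y, z in m; "wx", "wy", "wz": the turn, a rotation vector about the tool's x, y, z in degrees; "hand": the opening, from 0 (shut) to 1 (fully open). In form: [{"x": .., "y": .., "z": .., "wx": .., "wy": .., "wz": .., "hand": ..}, ...]. A call has 1 to 8 rows; each row is the pose to reach, as a shift and turn from the pose commanded when the call began, along the tool's axes at that moment; what a row does not reach only later rows make up. A row lasts 1/8 s, in which the tool goes at most 62.5 mm and 10.7 degrees, less where a joint would pass 70% of its speed; a pose out of reach is approached as far as the arm can. A call with a gripper value outside its range is refused whole. The fingers move at their own pace and stop on an object; "grip_force" is the grip in N (left out, the last holds). Time passes only in rows, so rows that repeat a pose let the fingers close. It gives the time, the measured TCP pose, the force and the opening at its end, in the units of the state.
- monitor.observe(): the state, without advancing time (a new reading comes with each control period).
- viewer.read_camera(name): name is "scene" or "top" or "wrist"; returns the picture (400x640x3 uint8, red, green, blue); there is no depth.
- viewer.camera_params(name): a dict with "camera_matrix" (3x3 intrinsics, pixels), "k1" (the pictures are not rectified: a ray, as slopes to the right and down, at radius r is drawn at 1 + k1 r^2 times it, then the intrinsics apply), "R" (3x3) and "t" (3): a world point X has camera coordinates R X + t. Camera axes: x right, y down, z forward; pixel columns grow to the right and rows downward; lengths in m; the calibration is good to about 2 mm. A picture is of the moment at which its call begins: read the wrist's pose just before it. camera_params takes no time and is no camera call; for the wrist camera it gives the pose at the moment of the call.
- robot.hand_in(): hands the job in, once; it reports no verdict.
The state is a dict: "time": time; "qpos": joint angles; "qvel": joint speeds; "joint_efforts": joint torques, N m; "tool_pos": TCP position; "tool_rot": TCP orientation; "contact_force": force on the tool from outside, world axes, zero at the start; "torque": the same for the moment, N m; "opening": finger opening in m.
Only numpy, scipy, OpenCV 4.12 (cv2) and the standard library are available. Lean on these libraries where they do the work, as an engineer would, in place of code of your own. Each camera call takes 0.05 s, during which the arm holds its last target. There are 200 camera calls.

## Working session

There is one attempt and no reset: what is moved stays moved. The work goes in short steps, Python scripts to look and compute and a tool call to move; the robot and the scene stay as the last step left them, time stands still between calls to the robot, and variables do not carry over. Pictures are saved under pics/ and viewed, about 8 in all and at most 12, crops included, and the job is handed in when it is done.

Besides the shell and the picture viewer there is one more tool, called after "Emit:" as a command line: name --argument value ..., lists and objects as JSON in quotes. move_arm: Moves the arm, as the interface text tells. Its arguments: {"type":"object","properties":{"deltas":{"type":"array","items":{"type":"object","properties":{"x":{"type":"number"},"y":{"type":"number"},"z":{"type":"number"},"wx":{"type":"number"},"wy":{"type":"number"},"wz":{"type":"number"},"hand":{"type":"number"}}}},"grip_force":{"type":"number"}},"required":["deltas"]}

```bash
ls; mkdir -p pics; python3 - <<'E'
from cell import monitor, viewer, robot
import cv2,numpy as np
s=monitor.observe(); print(s)
for n in ("scene","top"):
    im=viewer.read_camera(n); cv2.imwrite(f"pics/{n}0.png",im[:,:,::-1])
    p=viewer.camera_params(n); print(n,p)
E
```

```text
pics
{'time': 0.0, 'qpos': array([-1.42098858e+00,  3.42694478e-01,  1.52500950e+00,  1.45408036e-05,
        1.27540213e+00, -1.45999842e-01]), 'qvel': array([-0.00089744, -0.00088348,  0.00139387, -0.00014752, -0.00114896,
        0.00052435]), 'joint_efforts': array([-8.84700385e-04, -4.31245172e+01, -2.44217545e+01,  7.17379153e-02,
        5.61948004e-02, -1.23763780e-04]), 'tool_pos': array([ 0.15300866, -0.50178552,  0.22606225]), 'tool_rot': array([-3.14009732e+00, -2.33936745e-04,  2.95803172e-01]), 'contact_force': array([ 0.43723797,  0.11737302, -0.7335323 ]), 'torque': array([ 0.01941232, -0.01150074,  0.03001292]), 'opening': 0.09178608353845592}
scene {'camera_matrix': array([[424.38964362,   0.        , 319.83654827],
       [  0.        , 424.38964362, 196.68608579],
       [  0.        ,   0.        ,   1.        ]]), 'k1': 0.0193841960143193, 'R': array([[-0.64017605,  0.76810284,  0.0138801 ],
       [ 0.61736815,  0.52513081, -0.58574244],
       [-0.45719929, -0.36640915, -0.81037839]]), 't': array([ 0.36595222, -0.27173579,  1.34982052])}
top {'camera_matrix': array([[428.2536587,   0.       , 324.8181904],
       [  0.       , 428.2536587, 201.0894506],
       [  0.       ,   0.       ,   1.       ]]), 'k1': -0.11234826481865416, 'R': array([[-0.00853587, -0.99992228,  0.00908691],
       [-0.98974094,  0.0071522 , -0.14269446],
       [ 0.14261838, -0.01021171, -0.98972507]]), 't': array([-0.00730103,  0.51969181,  1.29591374])}
```

View pics/scene0.png

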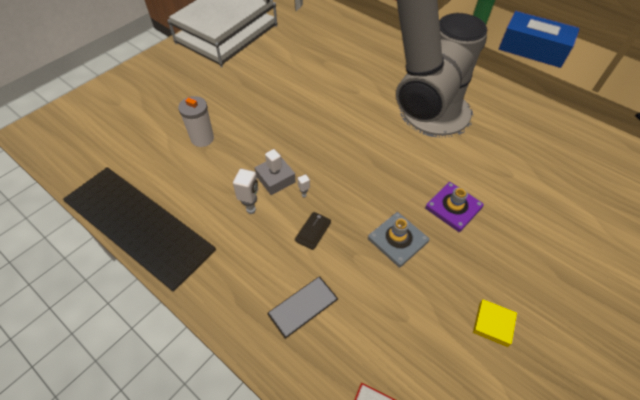

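View pics/top0.png

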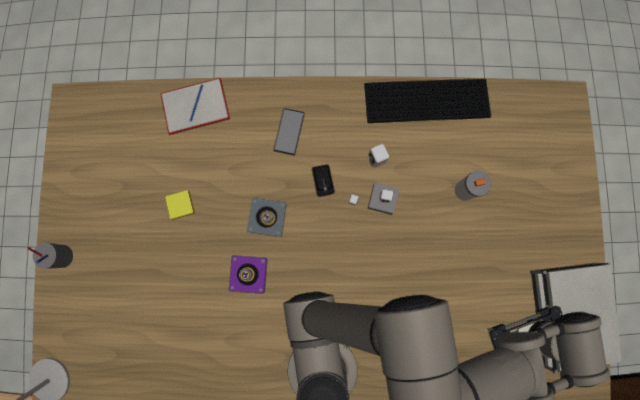

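The scene shows three webcams (scene/top pixels): large at (247,188)/(379,155), small at (304,186)/(354,199), and one in the grey park block at (274,165)/(386,196). There are two couplers: grey at (399,237)/(267,217) and purple at (455,203)/(248,274). The grey coupler and the parked webcam fit the description. I'll confirm both in a crop.

```bash
cat > h.py <<'E'
import numpy as np,cv2
from cell import monitor, viewer, robot
def unproj(p,uv,z):
    K=p["camera_matrix"];a=(np.array(uv,float)-K[:2,2])/K[0,0];s=a.copy()
    for _ in range(20): s=a/(1+p["k1"]*(s@s))
    d=p["R"].T@np.array([s[0],s[1],1]);c=-p["R"].T@p["t"]
    return c+d*(z-c[2])/d[2]
def proj(p,X):
    c=p["R"]@np.asarray(X,float)+p["t"];s=c[:2]/c[2];s=s*(1+p["k1"]*(s@s))
    return p["camera_matrix"][:2,:2]@s+p["camera_matrix"][:2,2]
def save(n,f):
    p=viewer.camera_params(n);im=viewer.read_camera(n)[:,:,::-1].copy();cv2.imwrite(f,im);return p,im
E
python3 - <<'E'
from h import *
a=cv2.imread("pics/scene0.png");t=cv2.imread("pics/top0.png")
r=lambda i,x,y,w,h,k:cv2.resize(i[y:y+h,x:x+w],None,fx=k,fy=k,interpolation=cv2.INTER_CUBIC)
A=np.vstack([np.hstack([r(a,225,140,100,75,4),r(a,355,175,100,100,4)[:300]]),np.hstack([r(t,335,140,100,75,4),r(t,225,185,100,75,4)])])
cv2.imwrite("pics/c1.png",A)
p=viewer.camera_params("top");q=viewer.camera_params("scene")
for n,uv,z in [("dock",(267,217),.022),("head",(266.5,216),.078),("purple",(248,274),.022),("park",(383.5,198),.04),("cam",(387,196),.104),("phone?",(289,131),.009),("mouse",(323,180),.03),("small",(354,199),.05),("large",(379,155),.1),("notes",(179,205),.024)]: print(n,unproj(p,uv,z))
print(unproj(q,(399,224),.078),unproj(q,(274,155),.104))
E
```

```text
dock [0.47273169 0.17016643 0.022     ]
head [0.46975245 0.16465642 0.078     ]
purple [0.29593465 0.22774734 0.022     ]
park [ 0.52764642 -0.19457828  0.04      ]
cam [ 0.52395322 -0.19564577  0.104     ]
phone? [0.75588362 0.10335467 0.009     ]
mouse [ 0.58790299 -0.00631349  0.03      ]
small [ 0.52365777 -0.10146471  0.05      ]
large [ 0.65026157 -0.17586282  0.1       ]
notes [0.51234283 0.45124931 0.024     ]
[0.47844202 0.16534775 0.078     ] [ 0.52808831 -0.19201196  0.104     ]
```

View pics/c1.png

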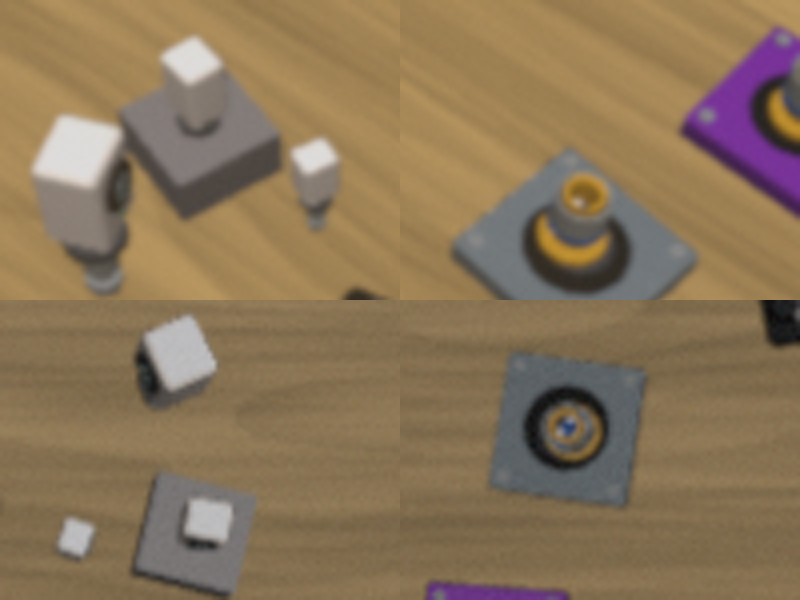

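The crop confirms both: the parked webcam is the mid-sized one, and the grey coupler stands apart from the purple one. Next I'll move over the park for a close look.

Emit:
move_arm --deltas '[{"x":0.22,"y":-0.09,"z":-0.024,"wz":11},{"x":0.22,"y":-0.09,"z":-0.024,"wz":11},{"x":0.22,"y":-0.09,"z":-0.024,"wz":11},{"x":0.22,"y":-0.09,"z":-0.024,"wz":11},{"x":0.446,"y":-0.185,"z":-0.024,"wz":22.7},{"x":0.446,"y":-0.185,"z":-0.024,"wz":22.7},{"x":0.446,"y":-0.185,"z":-0.024,"wz":22.7},{"x":0.446,"y":-0.185,"z":-0.024,"wz":22.7,"hand":1}]'

```text
schema error: expected keys x, y, z, wx, wy, wz, hand
```

```bash
python3 - <<'E'
from h import *
s=monitor.observe();print(s["tool_pos"],s["tool_rot"],s["contact_force"],s["qpos"])
p,im=save("wrist","pics/w1.png");print(p)
E
```

```text
[ 0.15298786 -0.50184614  0.22612548] [-3.14025903e+00 -1.62119565e-04  2.95789503e-01] [-0.64686015  0.66614294 -0.02033118] [-1.42101650e+00  3.42644361e-01  1.52490281e+00 -3.51587895e-05
  1.27538850e+00 -1.45999527e-01]
{'camera_matrix': array([[277.38396607,   0.        , 316.63883683],
       [  0.        , 277.38396607, 200.09175282],
       [  0.        ,   0.        ,   1.        ]]), 'k1': -0.04378441318066955, 'R': array([[ 0.29190517, -0.95644641, -0.00128323],
       [-0.92740125, -0.28336828,  0.24419118],
       [-0.2339194 , -0.0700906 , -0.96972626]]), 't': array([-0.52503768, -0.03001427,  0.38938373])}
```

View pics/w1.png

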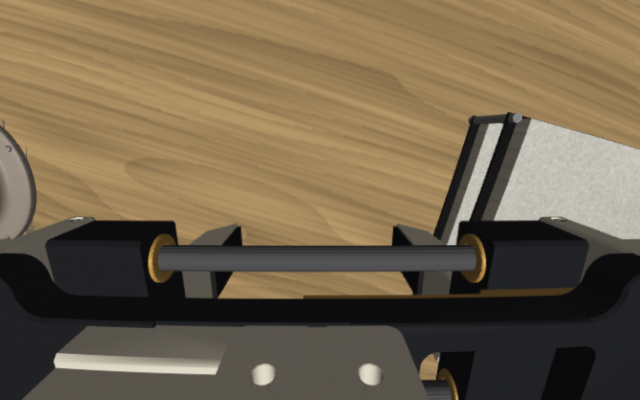

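The wrist picture shows only desk ahead of the fingers, so the camera looks along tool +x. The move was refused because every row needs all the keys. I'll view the park from about 10 cm short of it.

Emit:
move_arm --deltas '[{"x":0.17,"y":-0.11,"z":-0.024,"wx":0,"wy":0,"wz":11,"hand":1},{"x":0.17,"y":-0.11,"z":-0.024,"wx":0,"wy":0,"wz":11,"hand":1},{"x":0.17,"y":-0.11,"z":-0.024,"wx":0,"wy":0,"wz":11,"hand":1},{"x":0.345,"y":-0.216,"z":-0.024,"wx":0,"wy":0,"wz":22.7,"hand":1},{"x":0.345,"y":-0.216,"z":-0.024,"wx":0,"wy":0,"wz":22.7,"hand":1},{"x":0.345,"y":-0.216,"z":-0.024,"wx":0,"wy":0,"wz":22.7,"hand":1},{"x":0.345,"y":-0.216,"z":-0.024,"wx":0,"wy":0,"wz":22.7,"hand":1},{"x":0.345,"y":-0.216,"z":-0.024,"wx":0,"wy":0,"wz":22.7,"hand":1}]'

```text
time: 1.15
tool_pos: [0.4214, -0.1927, 0.2505]
tool_rot: [-3.141, 0.0, -0.096]
contact_force: [-0.7, -0.5, -0.9]
opening: 0.0919
```

```bash
python3 - <<'E'
from h import *
s=monitor.observe();print(s["time"],s["tool_pos"],s["tool_rot"],s["contact_force"],s["qpos"])
p,im=save("wrist","pics/w2.png");np.save("w2.npy",p,allow_pickle=True)
E
```

```text
1.15 [ 0.42139196 -0.19273716  0.25046554] [-3.14104052e+00  1.49658467e-04 -9.56129867e-02] [-0.66402078 -0.51913958 -0.93809202] [-5.94896054e-01  2.09227492e-01  1.64134284e+00  4.29735511e-04
  1.29141810e+00  1.07139472e+00]
```

View pics/w2.png

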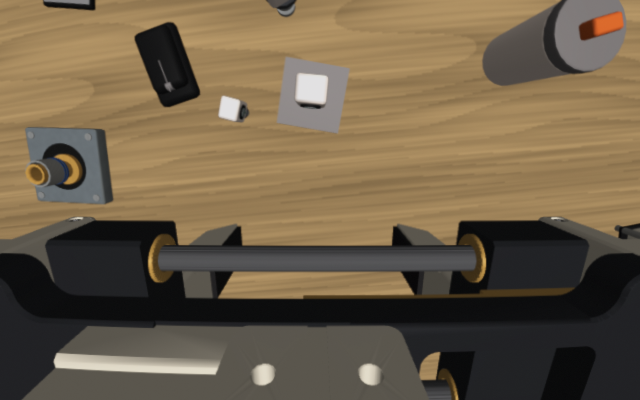

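The wrist view shows the parked webcam's top at (311,87), its block at about (313,95), the small look-alike at (232,108), and the grey coupler with its mouth at (37,173).

```bash
python3 - <<'E'
from h import *
p=np.load("w2.npy",allow_pickle=True).item();im=cv2.imread("pics/w2.png")
g=im.min(2);m=np.zeros_like(g);m[65:110,288:335]=(g[65:110,288:335]>185)*255
n,l,st,c=cv2.connectedComponentsWithStats(m);k=1+st[1:,4].argmax();print(st[k],c[k])
cnt=cv2.findContours((l==k).astype('uint8'),0,2)[0][0];b=cv2.boxPoints(cv2.minAreaRect(cnt))
P=np.array([unproj(p,q,.104)for q in b]);print("cam top",P.round(4).tolist(),P.mean(0))
e=np.diff(P[[0,1,2,3,0]],axis=0);print(np.linalg.norm(e,axis=1),np.degrees(np.arctan2(e[:,1],e[:,0])))
P=np.array([unproj(p,q,.04)for q in [(286,57),(349,67),(338,132),(277,121)]]);print("park",P.round(4).tolist(),P.mean(0))
P=np.array([unproj(p,q,.022)for q in [(26,127),(104,129),(112,203),(35,201)]]);print("dock",P.round(4).tolist(),P.mean(0))
# top view dock corners
T=viewer.camera_params("top")
P=np.array([unproj(T,q,.022)for q in [(225+112/4-0,185+52/4),(225+245/4,185+70/4),(225+227/4,185+206/4),(225+89/4,185+188/4)]]);print("dockT",P.mean(0))
for z in (.074,.078,.082):
  print(z,"mouth wrist",unproj(p,(36.5,173),z)[:2],"top",unproj(T,(225+168/4,185+127/4),z)[:2],"scene",unproj(viewer.camera_params("scene"),(355+185/4,175+194/4),z)[:2])
E
```

```text
[296  73  32  30 811] [311.39580764  87.67817509]
cam top [[0.5202, -0.1798, 0.104], [0.5466, -0.1853, 0.104], [0.5411, -0.2156, 0.104], [0.5145, -0.2107, 0.104]] [ 0.53059761 -0.19785819  0.104     ]
[0.02703451 0.03078161 0.02707263 0.03138647] [ -11.79354506 -100.38576367  169.48860512   79.52986695]
park [[0.5786, -0.1702, 0.04], [0.5598, -0.2463, 0.04], [0.4827, -0.2266, 0.04], [0.504, -0.1497, 0.04]] [ 0.53128649 -0.19822116  0.04      ]
dock [[0.5367, 0.2121, 0.022], [0.5199, 0.0946, 0.022], [0.4147, 0.1117, 0.022], [0.4295, 0.2349, 0.022]] [0.47519812 0.16331006 0.022     ]
dockT [0.47221565 0.17007214 0.022     ]
0.074 mouth wrist [0.47291483 0.16140667] top [0.46790842 0.16363096] scene [0.47124215 0.1677669 ]
0.078 mouth wrist [0.47308802 0.15709326] top [0.46747677 0.16312765] scene [0.47380371 0.1686478 ]
0.082 mouth wrist [0.47326122 0.15277984] top [0.46704513 0.16262434] scene [0.47636527 0.16952869]
```

Emit:
move_arm --deltas '[{"x":-0.05,"y":-0.2,"z":0,"wx":0,"wy":0,"wz":2,"hand":1},{"x":-0.05,"y":-0.2,"z":0,"wx":0,"wy":0,"wz":2,"hand":1},{"x":-0.05,"y":-0.2,"z":0,"wx":0,"wy":0,"wz":2,"hand":1},{"x":-0.084,"y":-0.353,"z":0.05,"wx":0,"wy":0,"wz":2,"hand":1},{"x":-0.084,"y":-0.353,"z":0.05,"wx":0,"wy":0,"wz":2,"hand":1},{"x":-0.084,"y":-0.353,"z":0.05,"wx":0,"wy":0,"wz":2,"hand":1},{"x":-0.084,"y":-0.353,"z":0.05,"wx":0,"wy":0,"wz":2,"hand":1},{"x":-0.084,"y":-0.353,"z":0.05,"wx":0,"wy":0,"wz":2,"hand":1}]'

```text
time: 2.2
tool_pos: [0.3721, 0.1636, 0.2007]
tool_rot: [3.141, -0.0, -0.136]
contact_force: [-0.2, -0.2, 0.1]
opening: 0.0919
```

```bash
python3 - <<'E'
from h import *
s=monitor.observe();print(s["time"],s["tool_pos"],s["tool_rot"],s["contact_force"],s["qpos"])
p,im=save("wrist","pics/w3.png");np.save("w3.npy",p,allow_pickle=True)
cv2.imwrite("pics/w3c.png",cv2.resize(im[0:220,200:440],None,fx=2.7,fy=2.7,interpolation=cv2.INTER_CUBIC))
E
```

```text
2.2 [0.3721477  0.16364241 0.20071519] [ 3.14085863e+00 -1.02478172e-04 -1.35693246e-01] [-0.2213744  -0.19662547  0.05629593] [ 2.25799012e-01  1.51187584e-01  1.86199608e+00 -7.99758319e-04
  1.12857286e+00  1.93263094e+00]
```

View pics/w3c.png

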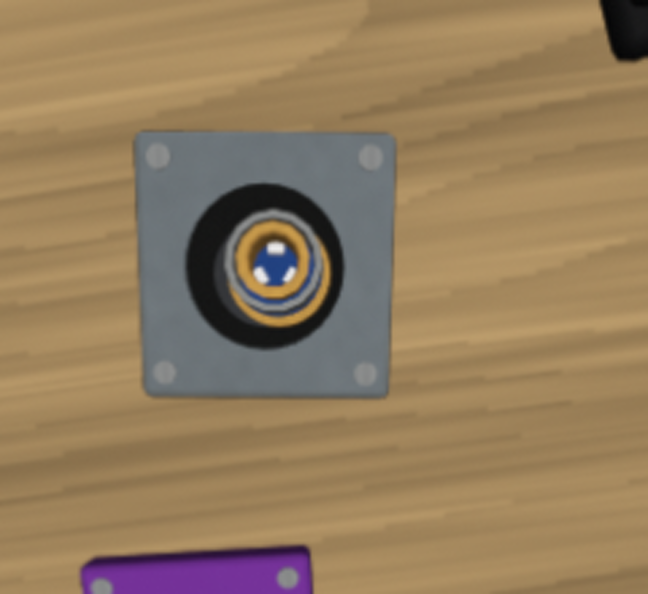

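The coupler is seen nearly from above: base corners in crop pixels are (134,131), (396,134), (388,398), (145,397). The mouth is at about (273,260), and the sleeve ring spans columns 225 to 323.

```bash
python3 - <<'E'
from h import *
p=np.load("w3.npy",allow_pickle=True).item();T=viewer.camera_params("top");S=viewer.camera_params("scene");p2=np.load("w2.npy",allow_pickle=True).item()
u=lambda x,y,z:unproj(p,(200+x/2.7,y/2.7),z)
P=np.array([u(x,y,.022) for x,y in [(134,131),(396,134),(388,398),(145,397)]]);print(P.round(4).tolist(),P.mean(0)); e=P[1]-P[0];print(np.linalg.norm(P-P[[1,2,3,0]],axis=1),np.degrees(np.arctan2(e[1],e[0])))
for z in (.072,.076,.080,.084): print(z,"mouth",u(273,260,z)[:2],"sleeve width z-4",np.linalg.norm(u(225,262,z-.004)-u(323,262,z-.004)), "mouth diam", np.linalg.norm(u(235,260,z)-u(311,260,z)))
# triangulate mouth from views
from scipy.optimize import least_squares
obs=[(p,(200+273/2.7,260/2.7)),(T,(267,216.75)),(S,(401.2,223.5)),(p2,(36.5,173))]
r=least_squares(lambda X:np.concatenate([proj(q,X)-uv for q,uv in obs]),[.47,.165,.078]);print(r.x,r.fun)
E
```

```text
[[0.5368, 0.2163, 0.022], [0.5207, 0.1092, 0.022], [0.4138, 0.1248, 0.022], [0.4289, 0.2316, 0.022]] [0.47505872 0.17049301 0.022     ]
[0.10830441 0.10800105 0.10786042 0.10890105] -98.52471256295105
0.072 mouth [0.47224692 0.16499811] sleeve width z-4 0.03610360553021251 mouth diam 0.027597307341299167
0.076 mouth [0.47176744 0.16485289] sleeve width z-4 0.03560703526322685 mouth diam 0.027212439514667543
0.08 mouth [0.47128796 0.16470767] sleeve width z-4 0.0351104649962412 mouth diam 0.02682757168803592
0.084 mouth [0.47080848 0.16456245] sleeve width z-4 0.034613894729255544 mouth diam 0.02644270386140429
[0.4720575  0.16517474 0.07087196] [-0.0880201   0.362313   -0.36732317 -1.25201203 -1.26967005  0.32461133
 -0.0946705   0.58378073]
```

Emit:
move_arm --deltas '[{"x":0.05,"y":-0.0075,"z":0,"wx":0,"wy":0,"wz":0,"hand":1},{"x":0.0986,"y":-0.0149,"z":0.01,"wx":0,"wy":0,"wz":0,"hand":1},{"x":0.0986,"y":-0.0149,"z":0.05,"wx":0,"wy":0,"wz":0,"hand":1},{"x":0.0986,"y":-0.0149,"z":0.09,"wx":0,"wy":0,"wz":0,"hand":1},{"x":0.0986,"y":-0.0149,"z":0.125,"wx":0,"wy":0,"wz":0,"hand":1},{"x":0.0986,"y":-0.0149,"z":0.15,"wx":0,"wy":0,"wz":0,"hand":1},{"x":0.0986,"y":-0.0149,"z":0.1577,"wx":0,"wy":0,"wz":0,"hand":1},{"x":0.0986,"y":-0.0149,"z":0.1577,"wx":0,"wy":0,"wz":0,"hand":1}]'

```text
time: 3.25
tool_pos: [0.4723, 0.165, 0.0433]
tool_rot: [3.141, -0.0, -0.137]
contact_force: [-0.7, 0.0, 1.0]
opening: 0.0916
```

Emit:
move_arm --deltas '[{"x":0,"y":0,"z":0,"wx":0,"wy":0,"wz":0,"hand":0},{"x":0,"y":0,"z":0,"wx":0,"wy":0,"wz":0,"hand":0},{"x":0,"y":0,"z":0,"wx":0,"wy":0,"wz":0,"hand":0},{"x":0,"y":0,"z":0,"wx":0,"wy":0,"wz":0,"hand":0},{"x":0,"y":0,"z":0,"wx":0,"wy":0,"wz":0,"hand":0},{"x":0,"y":0,"z":0,"wx":0,"wy":0,"wz":0,"hand":0}]' --grip_force 30

```text
time: 4.0
tool_pos: [0.4716, 0.1661, 0.043]
tool_rot: [3.141, -0.0, -0.135]
contact_force: [-0.3, -0.9, 0.2]
opening: 0.0365
```

The opening is 36.5 mm, so the fingers are on the sleeve, and the side force is about 1 N, so the head is centred within about 1 mm. Pulling down.

Emit:
move_arm --deltas '[{"x":0,"y":0,"z":0.002,"wx":0,"wy":0,"wz":0,"hand":0},{"x":0,"y":0,"z":0.004,"wx":0,"wy":0,"wz":0,"hand":0},{"x":0,"y":0,"z":0.006,"wx":0,"wy":0,"wz":0,"hand":0},{"x":0,"y":0,"z":0.008,"wx":0,"wy":0,"wz":0,"hand":0},{"x":0,"y":0,"z":0.0095,"wx":0,"wy":0,"wz":0,"hand":0},{"x":0,"y":0,"z":0.0095,"wx":0,"wy":0,"wz":0,"hand":0}]'

```text
time: 4.75
tool_pos: [0.4719, 0.1661, 0.0336]
tool_rot: [-3.141, -0.001, -0.135]
contact_force: [-1.3, -0.4, 5.9]
opening: 0.0343
```

```bash
python3 - <<'E'
from h import *
for _ in range(4):
  s=monitor.observe();print(s["tool_pos"],s["contact_force"],s["opening"])
  viewer.read_camera("top")
E
```

```text
[0.47190521 0.166102   0.03361728] [-1.29856142 -0.39306311  5.91388313] 0.03433820312676125
[0.47195189 0.16609949 0.03366306] [-0.34638314 -1.20553942  5.78694116] 0.034660304081048865
[0.47195478 0.16609454 0.03370463] [-0.71712345 -0.0744163   5.83534347] 0.034595752152633504
[0.47194552 0.16611143 0.03370887] [-0.10930423 -0.37684045  6.4476897 ] 0.03430211868506815
```

Emit:
move_arm --deltas '[{"x":0,"y":0,"z":0.001,"wx":0,"wy":0,"wz":0,"hand":0},{"x":0,"y":0,"z":0.002,"wx":0,"wy":0,"wz":0,"hand":0},{"x":0,"y":0,"z":0.002,"wx":0,"wy":0,"wz":0,"hand":0}]'

```text
time: 5.32
tool_pos: [0.4727, 0.1662, 0.0326]
tool_rot: [-3.141, -0.003, -0.135]
contact_force: [-1.0, -1.1, 13.5]
opening: 0.034
```

```bash
python3 - <<'E'
from h import *
for _ in range(4):
  s=monitor.observe();print(s["tool_pos"],s["contact_force"],s["opening"])
  viewer.read_camera("top")
E
```

```text
[0.47268138 0.16624447 0.03257497] [-0.98991037 -1.06723973 13.45110208] 0.034014429145023097
[0.47260464 0.166247   0.03253752] [-0.56638223 -0.07885598 13.20063036] 0.034352840514045115
[0.47262046 0.16625829 0.03257811] [-1.03665701 -0.10721757 12.42155888] 0.034127165864036205
[0.47259791 0.16623587 0.03256091] [-0.89802045  0.18195616 11.83957796] 0.03442585891299489
```

The force jumped to 13 N, so the sleeve is at its stop. I'll ease up to about the caught position, open and rise.

Emit:
move_arm --deltas '[{"x":0,"y":0,"z":-0.002,"wx":0,"wy":0,"wz":0,"hand":0},{"x":0,"y":0,"z":-0.0035,"wx":0,"wy":0,"wz":0,"hand":0},{"x":0,"y":0,"z":-0.0035,"wx":0,"wy":0,"wz":0,"hand":0},{"x":0,"y":0,"z":-0.0035,"wx":0,"wy":0,"wz":0,"hand":1},{"x":0,"y":0,"z":-0.0035,"wx":0,"wy":0,"wz":0,"hand":1},{"x":0,"y":0,"z":-0.0035,"wx":0,"wy":0,"wz":0,"hand":1},{"x":0,"y":0,"z":-0.0035,"wx":0,"wy":0,"wz":0,"hand":1},{"x":0,"y":0,"z":-0.0035,"wx":0,"wy":0,"wz":0,"hand":1}]'

```text
time: 6.52
tool_pos: [0.4716, 0.1661, 0.0349]
tool_rot: [3.141, 0.0, -0.135]
contact_force: [0.7, -0.5, -0.1]
opening: 0.08
```

Emit:
move_arm --deltas '[{"x":0,"y":0,"z":-0.03,"wx":0,"wy":0,"wz":0,"hand":1},{"x":0,"y":0,"z":-0.08,"wx":0,"wy":0,"wz":0,"hand":1},{"x":-0.04,"y":0,"z":-0.13,"wx":0,"wy":0,"wz":0,"hand":1},{"x":-0.1,"y":0.014,"z":-0.164,"wx":0,"wy":0,"wz":0,"hand":1},{"x":-0.1,"y":0.014,"z":-0.164,"wx":0,"wy":0,"wz":0,"hand":1},{"x":-0.1,"y":0.014,"z":-0.164,"wx":0,"wy":0,"wz":0,"hand":1}]'

```text
time: 7.28
tool_pos: [0.371, 0.1658, 0.1993]
tool_rot: [-3.141, -0.002, -0.135]
contact_force: [0.6, -1.0, 0.2]
opening: 0.0915
```

```bash
python3 - <<'E'
from h import *
s=monitor.observe();print(s["time"],s["tool_pos"],s["tool_rot"],s["contact_force"],s["opening"])
p,im=save("wrist","pics/w4.png");np.save("w4.npy",p,allow_pickle=True)
a=cv2.imread("pics/w3.png")
r=lambda i:cv2.resize(i[50:150,250:350],None,fx=4,fy=4,interpolation=cv2.INTER_CUBIC)
cv2.imwrite("pics/w4c.png",np.hstack([r(a),r(im)]))
E
```

```text
7.275 [0.37098226 0.16580836 0.19931885] [-3.14112681e+00 -1.68164335e-03 -1.34979607e-01] [ 0.58632074 -1.0070566   0.24511021] 0.09147536213560707
```

View pics/w4c.png

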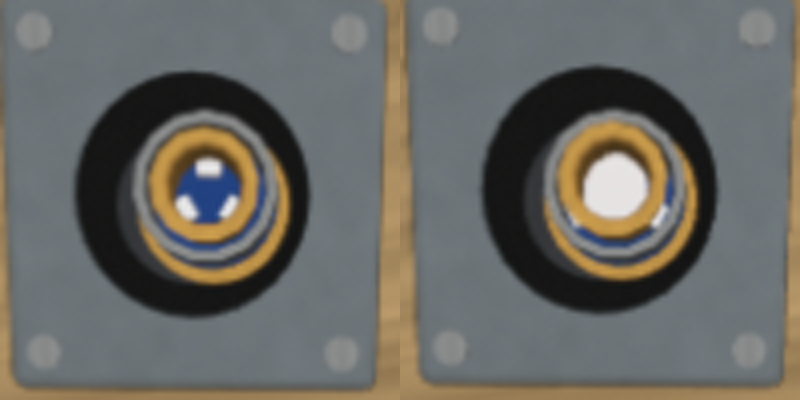

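Left is before, right is now: the sleeve ring sits lower, the dogs inside the bore are gone and the bore is clear, so the sleeve has caught and stays back. Now the webcam.

Emit:
move_arm --deltas '[{"x":0.05,"y":0.15,"z":-0.02,"wx":0,"wy":0,"wz":1.5,"hand":1},{"x":0.05,"y":0.15,"z":-0.02,"wx":0,"wy":0,"wz":1.5,"hand":1},{"x":0.05,"y":0.15,"z":-0.02,"wx":0,"wy":0,"wz":1.5,"hand":1},{"x":0.107,"y":0.334,"z":0,"wx":0,"wy":0,"wz":2.9,"hand":1},{"x":0.107,"y":0.334,"z":0,"wx":0,"wy":0,"wz":2.9,"hand":1},{"x":0.107,"y":0.334,"z":0,"wx":0,"wy":0,"wz":2.9,"hand":1},{"x":0.107,"y":0.334,"z":0,"wx":0,"wy":0,"wz":2.9,"hand":1},{"x":0.107,"y":0.334,"z":0,"wx":0,"wy":0,"wz":2.9,"hand":1}]'

```text
time: 8.32
tool_pos: [0.4316, -0.18, 0.1976]
tool_rot: [-3.14, 0.003, -0.188]
contact_force: [-1.0, 0.1, 0.1]
opening: 0.0924
```

```bash
python3 - <<'E'
from h import *
q=np.load("w4.npy",allow_pickle=True).item()
for z in (.074,.078): print("mouth",unproj(q,(303,96.75),z))
s=monitor.observe();print(s["time"],s["tool_pos"],s["tool_rot"])
p,im=save("wrist","pics/w5.png")
u0=proj(p,[.5308,-.198,.104]);print(u0);x,y=u0.astype(int)
g=im.min(2);m=np.zeros_like(g);sl=np.s_[y-30:y+30,x-32:x+32];m[sl]=(g[sl]>185)*255
n,l,st,c=cv2.connectedComponentsWithStats(m);k=1+st[1:,4].argmax();print(st[k],c[k])
cnt=cv2.findContours((l==k).astype('uint8'),0,2)[0][0];b=cv2.boxPoints(cv2.minAreaRect(cnt))
P=np.array([unproj(p,v,.104)for v in b]);print(P.mean(0))
e=np.diff(P[[0,1,2,3,0]],axis=0);print(np.linalg.norm(e,axis=1),np.degrees(np.arctan2(e[:,1],e[:,0])))
cv2.imwrite("pics/w5c.png",cv2.resize(im[max(0,y-60):y+60,x-80:x+80],None,fx=4,fy=4,interpolation=cv2.INTER_CUBIC))
E
```

```text
mouth [0.47027172 0.16547149 0.074     ]
mouth [0.46979447 0.1653467  0.078     ]
8.325 [ 0.43157637 -0.17997263  0.19758825] [-3.14031728e+00  2.59871469e-03 -1.87529601e-01]
[315.62260212  88.76433181]
[ 297   72   36   34 1199] [314.63135947  88.27022519]
[ 0.53106454 -0.19707169  0.104     ]
[0.0295611  0.02677023 0.03027108 0.0267768 ] [-100.7521299   169.94361248   79.25879793  -11.5757844 ]
```

View pics/w5c.png

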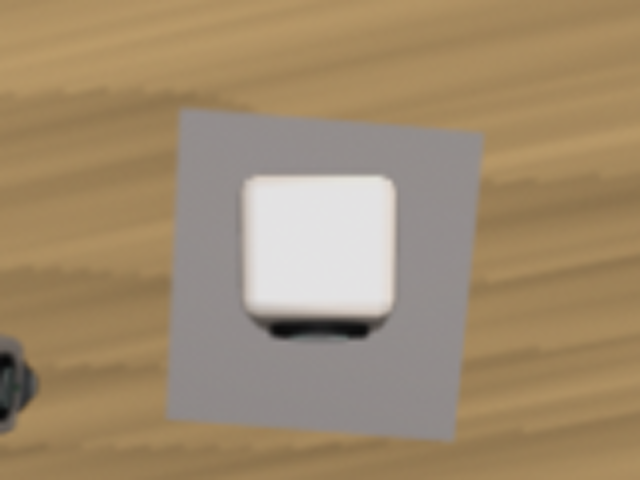

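The view is square-on to the webcam body (centre at crop (318,247)), lens towards the robot. Grasping now.

Emit:
move_arm --deltas '[{"x":0.05,"y":-0.001,"z":0,"wx":0,"wy":0,"wz":0,"hand":1},{"x":0.101,"y":-0.0015,"z":0,"wx":0,"wy":0,"wz":0,"hand":1},{"x":0.101,"y":-0.0015,"z":0.03,"wx":0,"wy":0,"wz":0,"hand":1},{"x":0.101,"y":-0.0015,"z":0.07,"wx":0,"wy":0,"wz":0,"hand":1},{"x":0.101,"y":-0.0015,"z":0.11,"wx":0,"wy":0,"wz":0,"hand":1},{"x":0.101,"y":-0.0015,"z":0.1346,"wx":0,"wy":0,"wz":0,"hand":1},{"x":0.101,"y":-0.0015,"z":0.1346,"wx":0,"wy":0,"wz":0,"hand":1},{"x":0.101,"y":-0.0015,"z":0.1346,"wx":0,"wy":0,"wz":0,"hand":1}]'

```text
time: 9.38
tool_pos: [0.5321, -0.1963, 0.0657]
tool_rot: [3.141, -0.002, -0.185]
contact_force: [-1.0, 0.1, 0.2]
opening: 0.0917
```

Emit:
move_arm --deltas '[{"x":0,"y":0,"z":0,"wx":0,"wy":0,"wz":0,"hand":0},{"x":0,"y":0,"z":0,"wx":0,"wy":0,"wz":0,"hand":0},{"x":0,"y":0,"z":0,"wx":0,"wy":0,"wz":0,"hand":0},{"x":0,"y":0,"z":0,"wx":0,"wy":0,"wz":0,"hand":0},{"x":0,"y":0,"z":0,"wx":0,"wy":0,"wz":0,"hand":0},{"x":0,"y":0,"z":0,"wx":0,"wy":0,"wz":0,"hand":0}]' --grip_force 30

```text
time: 10.12
tool_pos: [0.5311, -0.1969, 0.0644]
tool_rot: [3.142, 0.0, -0.186]
contact_force: [0.1, 0.1, -0.5]
opening: 0.0362
```

Emit:
move_arm --deltas '[{"x":0,"y":0,"z":-0.015,"wx":0,"wy":0,"wz":0,"hand":0},{"x":0,"y":0,"z":-0.03,"wx":0,"wy":0,"wz":0,"hand":0},{"x":0,"y":0,"z":-0.045,"wx":0,"wy":0,"wz":0,"hand":0},{"x":0,"y":0,"z":-0.07,"wx":0,"wy":0,"wz":0,"hand":0},{"x":0,"y":0,"z":-0.1,"wx":0,"wy":0,"wz":0,"hand":0},{"x":0,"y":0,"z":-0.13,"wx":0,"wy":0,"wz":0,"hand":0},{"x":0,"y":0,"z":-0.13,"wx":0,"wy":0,"wz":0,"hand":0},{"x":0,"y":0,"z":-0.13,"wx":0,"wy":0,"wz":0,"hand":0}]'

```text
time: 11.12
tool_pos: [0.5307, -0.1966, 0.1939]
tool_rot: [-3.141, 0.001, -0.186]
contact_force: [-0.3, 0.8, -2.0]
opening: 0.0338
```

```bash
python3 - <<'E'
from h import *
s=monitor.observe();print(s["time"],s["tool_pos"],s["tool_rot"],s["contact_force"],s["opening"],s["qpos"])
p,im=save("wrist","pics/w6.png")
q,b=save("scene","pics/s6.png"); x,y=proj(q,s["tool_pos"]).astype(int); print(x,y)
A=cv2.resize(b[max(0,y-60):y+60,x-50:x+50],(400,480),interpolation=cv2.INTER_CUBIC)
B=cv2.resize(im[120:320,220:420],(400,400));B=cv2.copyMakeBorder(B,0,80,0,0,0)
cv2.imwrite("pics/w6c.png",np.hstack([A,B]))
E
```

```text
11.125 [ 0.5306689  -0.19663011  0.19394329] [-3.14140317e+00  8.60122969e-04 -1.85923993e-01] [-0.26141396  0.81317215 -1.96653719] 0.03384899721363777 [-4.90217937e-01  4.44042082e-01  1.45962842e+00 -8.13783028e-05
  1.23879953e+00  1.26652902e+00]
269 129
```

View pics/w6c.png

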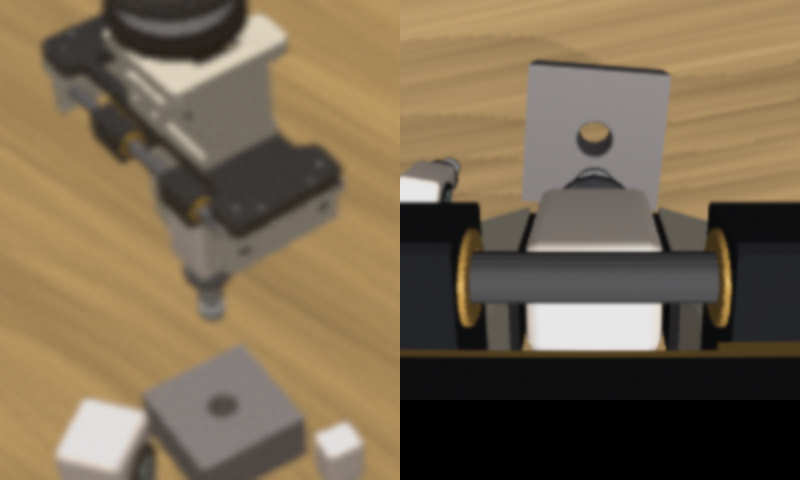

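The webcam is held upright and clear of the block, with the plug hanging below the fingers. Carrying it over the coupler.

Emit:
move_arm --deltas '[{"x":-0.04,"y":-0.11,"z":-0.01,"wx":0,"wy":0,"wz":0,"hand":0},{"x":-0.04,"y":-0.11,"z":-0.01,"wx":0,"wy":0,"wz":0,"hand":0},{"x":-0.085,"y":-0.23,"z":-0.01,"wx":0,"wy":0,"wz":0,"hand":0},{"x":-0.085,"y":-0.23,"z":-0.01,"wx":0,"wy":0,"wz":0,"hand":0},{"x":-0.1257,"y":-0.3449,"z":0,"wx":0,"wy":0,"wz":0,"hand":0},{"x":-0.1257,"y":-0.3449,"z":0,"wx":0,"wy":0,"wz":0,"hand":0},{"x":-0.1257,"y":-0.3449,"z":0,"wx":0,"wy":0,"wz":0,"hand":0},{"x":-0.1257,"y":-0.3449,"z":0.02,"wx":0,"wy":0,"wz":0,"hand":0}]'

```text
time: 12.22
tool_pos: [0.4719, 0.1657, 0.1745]
tool_rot: [-3.141, -0.002, -0.184]
contact_force: [-0.2, -0.6, -2.3]
opening: 0.0341
```

Emit:
move_arm --deltas '[{"x":0,"y":0,"z":0.01,"wx":0,"wy":0,"wz":0,"hand":0},{"x":0,"y":0,"z":0.024,"wx":0,"wy":0,"wz":0,"hand":0},{"x":0,"y":0,"z":0.024,"wx":0,"wy":0,"wz":0,"hand":0},{"x":0,"y":0,"z":0.024,"wx":0,"wy":0,"wz":0,"hand":0}]'

```text
time: 12.72
tool_pos: [0.4717, 0.1651, 0.1507]
tool_rot: [-3.141, -0.0, -0.187]
contact_force: [-0.2, -1.5, -1.8]
opening: 0.0337
```

```bash
python3 - <<'E'
from h import *
s=monitor.observe();print(s["time"],s["tool_pos"],s["tool_rot"],s["contact_force"],s["opening"])
q,b=save("scene","pics/s7.png"); t=s["tool_pos"]-[0,0,.0604]; print("tip",proj(q,t),"mouth",proj(q,[.471,.1655,.075])); x,y=proj(q,t).astype(int)
A=cv2.resize(b[y-40:y+40,x-40:x+40],(600,600),interpolation=cv2.INTER_CUBIC)
cv2.imwrite("pics/s7c.png",A);print("crop origin",x-40,y-40,"scale 7.5")
E
```

```text
12.725 [0.47173741 0.16505914 0.15065782] [-3.14147612e+00 -4.89440992e-04 -1.86505814e-01] [-0.22923576 -1.49701638 -1.78079585] 0.03374248929665779
tip [401.3363738  219.31577538] mouth [400.57897126 222.68878021]
crop origin 361 179 scale 7.5
```

View pics/s7c.png

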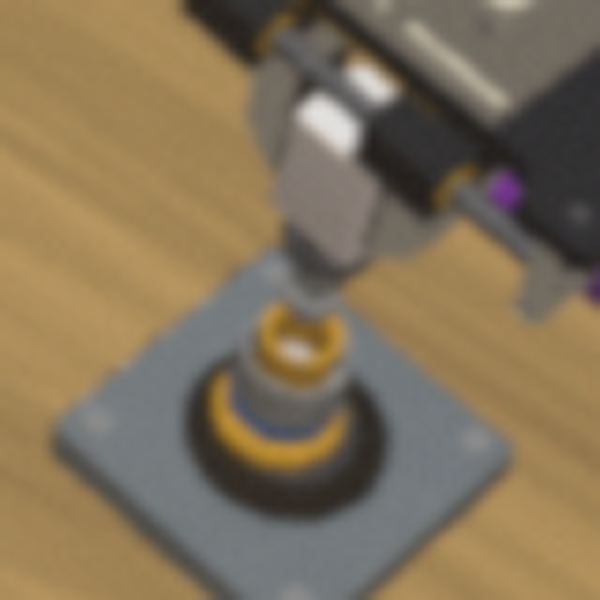

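```bash
python3 - <<'E'
from h import *
q=viewer.camera_params("scene");o=np.array([361,179])
for z in (.11,.09,.0755): print(z,(proj(q,[.4717,.1651,z])-o)*7.5)
print("J/mm",[((proj(q,np.array([.4717,.1651,.0755])+d)-proj(q,[.4717,.1651,.0755]))*7.5).round(2) for d in np.eye(3)*.001])
im=cv2.imread("pics/s7.png")
hsv=cv2.cvtColor(im,cv2.COLOR_BGR2HSV)
for y in range(219,232): print(y,[int(v) for v in hsv[y,390:414,1]])
E
```

```text
0.11 [313.52352621 267.70732709]
0.09 [302.55884807 302.80805467]
0.0755 [294.83090936 327.55375458]
J/mm [array([-1.74,  2.03]), array([2.64, 1.72]), array([ 0.53, -1.69])]
219 [14, 18, 16, 18, 18, 6, 31, 72, 92, 65, 21, 8, 9, 6, 10, 14, 40, 79, 108, 116, 121, 120, 121, 122]
220 [20, 18, 18, 18, 14, 19, 86, 134, 154, 122, 57, 19, 15, 23, 38, 53, 38, 38, 67, 100, 112, 123, 121, 120]
221 [16, 18, 18, 16, 2, 53, 119, 164, 180, 159, 110, 70, 54, 77, 117, 126, 79, 22, 19, 57, 95, 113, 119, 120]
222 [20, 18, 16, 8, 14, 79, 150, 181, 187, 177, 164, 146, 134, 143, 170, 167, 121, 50, 4, 13, 49, 93, 113, 121]
223 [20, 18, 14, 4, 19, 102, 167, 180, 158, 147, 151, 163, 176, 178, 185, 174, 134, 64, 6, 13, 10, 50, 87, 111]
224 [18, 18, 13, 4, 25, 109, 171, 167, 117, 85, 82, 99, 138, 177, 184, 169, 125, 56, 2, 18, 12, 8, 44, 84]
225 [16, 13, 7, 4, 32, 114, 174, 159, 101, 61, 44, 52, 92, 154, 184, 165, 112, 40, 6, 18, 20, 14, 6, 39]
226 [12, 8, 6, 17, 44, 112, 168, 165, 127, 92, 65, 64, 98, 151, 180, 156, 88, 20, 12, 18, 20, 16, 16, 2]
227 [19, 29, 24, 25, 42, 92, 150, 173, 165, 138, 113, 111, 136, 166, 167, 111, 45, 8, 12, 19, 21, 18, 20, 19]
228 [102, 59, 20, 22, 33, 62, 107, 144, 169, 174, 164, 161, 171, 170, 126, 59, 20, 2, 11, 19, 19, 20, 19, 20]
229 [145, 91, 25, 21, 28, 39, 58, 87, 119, 152, 167, 167, 165, 135, 84, 37, 14, 8, 8, 14, 17, 21, 17, 19]
230 [159, 102, 27, 15, 28, 26, 32, 42, 62, 90, 108, 114, 100, 83, 47, 22, 12, 19, 15, 9, 19, 17, 21, 21]
231 [159, 97, 17, 9, 26, 27, 26, 24, 34, 44, 46, 45, 44, 39, 29, 15, 18, 31, 33, 13, 9, 16, 19, 19]
```

The scene crop shows the plug axis at column about 309 just above the mouth at (302,338). The projected offset is within 1–2 mm, inside the capture range of the taper and flare. Going down slowly, watching the force.

Emit:
move_arm --deltas '[{"x":0,"y":-0.0007,"z":0.004,"wx":0,"wy":0,"wz":0,"hand":0},{"x":0,"y":-0.0007,"z":0.008,"wx":0,"wy":0,"wz":0,"hand":0},{"x":0,"y":-0.0007,"z":0.012,"wx":0,"wy":0,"wz":0,"hand":0},{"x":0,"y":-0.0007,"z":0.015,"wx":0,"wy":0,"wz":0,"hand":0},{"x":0,"y":-0.0007,"z":0.017,"wx":0,"wy":0,"wz":0,"hand":0},{"x":0,"y":-0.0007,"z":0.019,"wx":0,"wy":0,"wz":0,"hand":0}]'

```text
time: 13.52
tool_pos: [0.4715, 0.166, 0.1313]
tool_rot: [3.142, -0.0, -0.186]
contact_force: [0.4, -0.2, -1.4]
opening: 0.0341
```

The tip is at 71 mm with no contact force, so it has entered the mouth.

Emit:
move_arm --deltas '[{"x":0,"y":0,"z":0.002,"wx":0,"wy":0,"wz":0,"hand":0},{"x":0,"y":0,"z":0.004,"wx":0,"wy":0,"wz":0,"hand":0},{"x":0,"y":0,"z":0.006,"wx":0,"wy":0,"wz":0,"hand":0},{"x":0,"y":0,"z":0.008,"wx":0,"wy":0,"wz":0,"hand":0}]'

```text
time: 14.02
tool_pos: [0.4715, 0.166, 0.1233]
tool_rot: [3.142, -0.0, -0.186]
contact_force: [-0.1, 0.1, -1.9]
opening: 0.0338
```

Emit:
move_arm --deltas '[{"x":0,"y":0,"z":0.002,"wx":0,"wy":0,"wz":0,"hand":0},{"x":0,"y":0,"z":0.004,"wx":0,"wy":0,"wz":0,"hand":0},{"x":0,"y":0,"z":0.006,"wx":0,"wy":0,"wz":0,"hand":0},{"x":0,"y":0,"z":0.008,"wx":0,"wy":0,"wz":0,"hand":0}]'

```text
time: 14.52
tool_pos: [0.4716, 0.166, 0.1153]
tool_rot: [3.142, -0.0, -0.186]
contact_force: [-0.1, -0.2, 0.5]
opening: 0.034
```

Emit:
move_arm --deltas '[{"x":0,"y":0,"z":0.0015,"wx":0,"wy":0,"wz":0,"hand":0},{"x":0,"y":0,"z":0.003,"wx":0,"wy":0,"wz":0,"hand":0},{"x":0,"y":0,"z":0.0045,"wx":0,"wy":0,"wz":0,"hand":0},{"x":0,"y":0,"z":0.006,"wx":0,"wy":0,"wz":0,"hand":0}]'

```text
time: 15.02
tool_pos: [0.4718, 0.166, 0.1096]
tool_rot: [-3.141, -0.001, -0.186]
contact_force: [0.2, 0.1, 5.3]
opening: 0.0338
```

Emit:
move_arm --deltas '[{"x":0,"y":0,"z":0.0015,"wx":0,"wy":0,"wz":0,"hand":0},{"x":0,"y":0,"z":0.003,"wx":0,"wy":0,"wz":0,"hand":0}]'

```text
time: 15.28
tool_pos: [0.4717, 0.166, 0.1065]
tool_rot: [-3.141, -0.001, -0.186]
contact_force: [0.7, 0.2, 5.8]
opening: 0.0336
```

Emit:
move_arm --deltas '[{"x":0,"y":0,"z":0.001,"wx":0,"wy":0,"wz":0,"hand":0},{"x":0,"y":0,"z":0.002,"wx":0,"wy":0,"wz":0,"hand":0}]'

```text
time: 15.52
tool_pos: [0.4717, 0.166, 0.1045]
tool_rot: [-3.141, -0.001, -0.186]
contact_force: [-0.2, -0.1, 5.7]
opening: 0.0338
```

Emit:
move_arm --deltas '[{"x":0,"y":0,"z":0.001,"wx":0,"wy":0,"wz":0,"hand":0},{"x":0,"y":0,"z":0.002,"wx":0,"wy":0,"wz":0,"hand":0}]'

```text
time: 15.78
tool_pos: [0.4717, 0.1661, 0.1026]
tool_rot: [-3.141, -0.001, -0.186]
contact_force: [-0.1, 0.4, 5.7]
opening: 0.0338
```

Emit:
move_arm --deltas '[{"x":0,"y":0,"z":0.0005,"wx":0,"wy":0,"wz":0,"hand":0},{"x":0,"y":0,"z":0.001,"wx":0,"wy":0,"wz":0,"hand":0}]'

```text
time: 16.02
tool_pos: [0.4717, 0.166, 0.1015]
tool_rot: [-3.141, -0.001, -0.186]
contact_force: [-0.0, -1.3, 1.5]
opening: 0.0338
```

Emit:
move_arm --deltas '[{"x":0,"y":0,"z":0.0005,"wx":0,"wy":0,"wz":0,"hand":0},{"x":0,"y":0,"z":0.001,"wx":0,"wy":0,"wz":0,"hand":0}]'

```text
time: 16.27
tool_pos: [0.4715, 0.166, 0.1002]
tool_rot: [3.141, 0.0, -0.186]
contact_force: [1.1, 0.7, 2.5]
opening: 0.0339
```

The force dropped, which may be the lock tripping. I'll press a little further to feel the flange seat.

Emit:
move_arm --deltas '[{"x":0,"y":0,"z":0.0005,"wx":0,"wy":0,"wz":0,"hand":0},{"x":0,"y":0,"z":0.0008,"wx":0,"wy":0,"wz":0,"hand":0},{"x":0,"y":0,"z":0.0008,"wx":0,"wy":0,"wz":0,"hand":0}]'

```text
time: 16.65
tool_pos: [0.4716, 0.166, 0.0998]
tool_rot: [-3.142, -0.0, -0.186]
contact_force: [-0.4, -0.0, 3.5]
opening: 0.034
```

```bash
python3 - <<'E'
from h import *
for _ in range(3):
  s=monitor.observe();print(s["tool_pos"],s["contact_force"],s["opening"])
  q,b=save("scene","pics/s8.png")
A=cv2.resize(b[179:259,361:441],(480,480),interpolation=cv2.INTER_CUBIC)
cv2.imwrite("pics/s8c.png",A)
E
```

```text
[0.47163418 0.16603789 0.09975242] [-0.44941605 -0.04458479  3.53984431] 0.03395450621425403
[0.47161721 0.16602207 0.099734  ] [ 0.19540781 -0.59885647  4.84021685] 0.03362903637059439
[0.47162803 0.16601224 0.0997539 ] [0.19499086 0.60587887 3.93962824] 0.03414602855993848
```

Emit:
move_arm --deltas '[{"x":0,"y":0,"z":0.0004,"wx":0,"wy":0,"wz":0,"hand":0},{"x":0,"y":0,"z":0.0008,"wx":0,"wy":0,"wz":0,"hand":0},{"x":0,"y":0,"z":0.0008,"wx":0,"wy":0,"wz":0,"hand":0}]'

```text
time: 17.18
tool_pos: [0.4721, 0.1661, 0.0996]
tool_rot: [-3.141, -0.002, -0.186]
contact_force: [-1.0, 0.0, 10.3]
opening: 0.0338
```

Emit:
move_arm --deltas '[{"x":0,"y":0,"z":0.0004,"wx":0,"wy":0,"wz":0,"hand":0},{"x":0,"y":0,"z":0.0008,"wx":0,"wy":0,"wz":0,"hand":0},{"x":0,"y":0,"z":0.0008,"wx":0,"wy":0,"wz":0,"hand":0}]'

```text
time: 17.55
tool_pos: [0.4726, 0.1662, 0.0995]
tool_rot: [-3.141, -0.003, -0.186]
contact_force: [-1.8, 0.2, 14.0]
opening: 0.0339
```

The force rises stiffly at a tip height of about 39 mm, so the flange is on the mouth. I'll ease off and look at the sleeve before releasing.

Emit:
move_arm --deltas '[{"x":0,"y":0,"z":-0.001,"wx":0,"wy":0,"wz":0,"hand":0},{"x":0,"y":0,"z":-0.002,"wx":0,"wy":0,"wz":0,"hand":0},{"x":0,"y":0,"z":-0.002,"wx":0,"wy":0,"wz":0,"hand":0}]'

```text
time: 17.92
tool_pos: [0.4715, 0.166, 0.0999]
tool_rot: [3.141, 0.0, -0.186]
contact_force: [1.4, -0.1, 3.4]
opening: 0.0341
```

```bash
python3 - <<'E'
from h import *
s=monitor.observe();print(s["tool_pos"],s["contact_force"],s["opening"])
q,b=save("scene","pics/s9.png")
r=lambda i:cv2.resize(i[195:255,370:430],(390,390),interpolation=cv2.INTER_CUBIC)
cv2.imwrite("pics/s9c.png",np.hstack([r(cv2.imread("pics/s7.png")),r(b)]))
E
```

```text
[0.47146198 0.1659774  0.09987347] [ 1.39221806 -0.13574439  3.35337741] 0.03406239810859991
```

View pics/s9c.png

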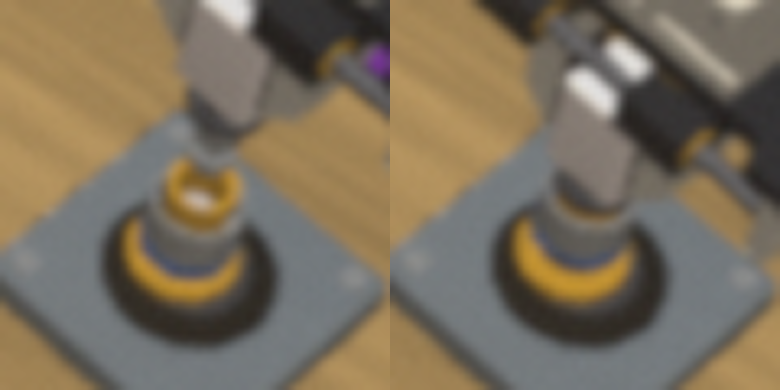

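On the right, the blue band has moved up, more of the brass foot shows, and the flange is on the mouth, so the sleeve looks forward. I'll give it a gentle tug to confirm.

Emit:
move_arm --deltas '[{"x":0,"y":0,"z":-0.001,"wx":0,"wy":0,"wz":0,"hand":0},{"x":0,"y":0,"z":-0.002,"wx":0,"wy":0,"wz":0,"hand":0},{"x":0,"y":0,"z":-0.002,"wx":0,"wy":0,"wz":0,"hand":0}]'

```text
time: 18.35
tool_pos: [0.4709, 0.1659, 0.1013]
tool_rot: [3.141, 0.001, -0.186]
contact_force: [1.7, 0.4, -4.9]
opening: 0.0339
```

It holds against the tug (−4.9 N), so it is locked. Relaxing, then releasing.

Emit:
move_arm --deltas '[{"x":0,"y":0,"z":0.001,"wx":0,"wy":0,"wz":0,"hand":0},{"x":0,"y":0,"z":0.001,"wx":0,"wy":0,"wz":0,"hand":0},{"x":0,"y":0,"z":0.001,"wx":0,"wy":0,"wz":0,"hand":1},{"x":0,"y":0,"z":0.001,"wx":0,"wy":0,"wz":0,"hand":1},{"x":0,"y":0,"z":0.001,"wx":0,"wy":0,"wz":0,"hand":1},{"x":0,"y":0,"z":0.001,"wx":0,"wy":0,"wz":0,"hand":1},{"x":0,"y":0,"z":0.001,"wx":0,"wy":0,"wz":0,"hand":1},{"x":0,"y":0,"z":0.001,"wx":0,"wy":0,"wz":0,"hand":1}]'

```text
time: 19.35
tool_pos: [0.4715, 0.166, 0.101]
tool_rot: [3.142, -0.0, -0.186]
contact_force: [-0.0, 0.2, 0.3]
opening: 0.0888
```

Emit:
move_arm --deltas '[{"x":0,"y":0,"z":-0.02,"wx":0,"wy":0,"wz":0,"hand":1},{"x":0,"y":0,"z":-0.06,"wx":0,"wy":0,"wz":0,"hand":1},{"x":0,"y":0,"z":-0.11,"wx":0,"wy":0,"wz":0,"hand":1},{"x":-0.05,"y":0,"z":-0.13,"wx":0,"wy":0,"wz":0,"hand":1},{"x":-0.09,"y":0,"z":-0.13,"wx":0,"wy":0,"wz":0,"hand":1},{"x":-0.09,"y":0,"z":-0.13,"wx":0,"wy":0,"wz":0,"hand":1},{"x":-0.09,"y":0,"z":-0.13,"wx":0,"wy":0,"wz":0,"hand":1},{"x":-0.09,"y":0,"z":-0.13,"wx":0,"wy":0,"wz":0,"hand":1}]'

```text
time: 20.35
tool_pos: [0.3839, 0.1825, 0.2308]
tool_rot: [3.141, 0.0, -0.187]
contact_force: [0.0, 0.1, 0.7]
opening: 0.0916
```

```bash
python3 - <<'E'
from h import *
s=monitor.observe();print(s["time"],s["tool_pos"],s["contact_force"],s["opening"])
q,b=save("scene","pics/s10.png");p,im=save("wrist","pics/w10.png")
A=cv2.resize(b[175:275,350:450],(400,400),interpolation=cv2.INTER_CUBIC)
B=cv2.resize(im[0:200,220:420],(400,400),interpolation=cv2.INTER_CUBIC)
cv2.imwrite("pics/s10c.png",np.hstack([A,B]))
E
```

```text
20.35 [0.38391098 0.18245913 0.23075758] [0.00659553 0.11752885 0.66496269] 0.09162954483006537
```

View pics/s10c.png

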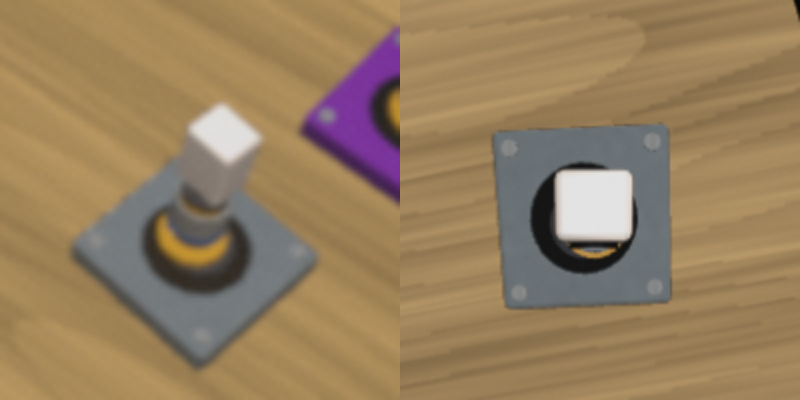

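The webcam stands upright in the grey coupler (scene crop (220,150), wrist crop (594,205)) with the sleeve forward and the gripper clear of it. Handing in.

```bash
python3 -c "
from cell import robot
print(robot.hand_in())"
```

```text
the job is handed in; nothing more can be done
None
```

The webcam is plugged into the grey coupler and locked, and I handed the job in at about 20.5 s of robot time. The hand-in gives no verdict.

- **Sleeve back:** I pulled it down until the force jumped to about 13 N at the stop, then let go. The wrist picture showed it still down and the bore clear.
- **Plugging in:** I took the mid-sized webcam from the parking block and lowered it into the coupler. The force dropped as it passed a tip height of about 41 mm. The flange then seated with the tip at about 39 mm, and the wrist read at most 14 N at the end of the push steps.
- **Lock check:** A gentle tug pulled 4.9 N and the webcam held.
- **Final state:** The last pictures show the webcam upright in the coupler and the sleeve forward, with the gripper open and well clear. The wrist force read under 1 N.

**Checks that disagreed or were not made:**
- The cameras differed by 2–5 mm on where the head stood. I went by the wrist camera and the side force when gripping the sleeve, and the plug went in with under 1.5 N of side force.
- One move call was refused for missing keys, so nothing moved then.
- I did not re-measure the mouse, cup, phone and notes at the end. The arm never came down near them.

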